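# Pop the breaker hatch on a pottery wheel's control box and reset the breaker

## Task

The pottery wheel's breaker has tripped. With your fingertips only, gently press the ribbed edge of the hatch on top of the grey control box down once and let go, so that it pops up and swings fully open by itself; then press the breaker's reset button inside the bay all the way in and let it spring back. See that the hatch stays open, and do not push it shut again, press the start button beside it, grasp or lift anything, or disturb the pots and tools around.

Things in the scene. Friction and masses are not known exactly. Their poses are not given: they have to be found in the camera images.
- control_box: grey metal control box fixed to the bench: 170 (its x) by 270 (its y) by 85 mm tall; origin at the centre of its underside, z up. On its top: hatch over the bay towards -y; start button and 38 mm tall speed knob towards +y. The bay: open pocket, x -47 to 47, y -100 to -30 mm, floor 50 mm below the top; a white latch at x -25 mm in it reaches up to 15 mm below the box's top
- hatch_plate: the hatch: grey plate 90 mm along the hinge, 66 mm across, 6 mm thick; closed at the start, its top 7 mm above the box's top; origin on the hinge line, midway; it extends along its own -y from there; its top face is 5 mm above the origin. Four dark ribs near the free edge mark where to press. Open, it leans back over the hinge, its edge about 65 mm above the box's top
- hatch (a joint): hatch angle, rad: 0 closed and latched, -0.14 pressed down to its firm stop, 1.9 open stop. Push-push latch: pressed at the ribs (4 to 6 N) it sinks 7 mm to the stop, tripping in the last 2 mm; nothing more happens until it is let go, then a damped spring swings it open in about 2 s and holds it there. Pressed down again it would latch shut
- hatch_pad (a point): point on the hatch's upper face in the middle of the ribs, where to press; 53 mm from the hinge, 13 mm from the free edge; moves with the hatch
- hatch_hinge (a point): middle of the hatch's hinge line, fixed on the box; the hinge runs along the box's x axis, 2 mm above the box's top
- reset_top (a point): top centre of the breaker's reset button: black, round, 20 mm across, pointing up, in the bay under the hatch, in the half towards the box's +x. Out, its top is 13 mm below the box's top; it is 27 mm from the bay wall across x and 32 mm across y
- reset (a joint): travel of the reset button in m: 0 out, 0.006 fully in; sprung, about 5 N fully in
- start_top (a point): centre of the top of the wheel's start button: a black round button 28 mm across on the box's top, towards the +y end; not to be pressed
- start (a joint): travel of the start button in m: 0 out, 0.006 fully in
- glaze_jar: small clay-coloured glaze jar with cap, 38 mm across, 50 mm tall, standing loose on the control box's top beyond the hinge; origin at the centre of its underside; to be left alone
- bowl_a: loose clay bowl, rim 104 mm across, 45 mm tall, on the bench near the box; origin at the centre of its underside; to be left alone
- bowl_b: loose clay bowl, rim 94 mm across, 50 mm tall, on the bench near the box; origin at the centre of its underside; to be left alone
- cup: loose clay cup, 72 mm across, 75 mm tall, on the bench near the box; origin at the centre of its underside; to be left alone
- saucer: loose clay saucer, 100 mm across, 18 mm tall, on the bench near the box; origin at the centre of its underside; to be left alone
- rib: loose flat wooden potter's rib, 110 x 45 x 8 mm, on the bench; origin at the centre of its underside; to be left alone
- trimmer: loose loop trimming tool with blue handle, 165 mm long, 12 mm thick, on the bench; origin near its middle; to be left alone

How it is judged:
By the outcome, as a careful person would: the job done as asked, in the order asked, and still so for the second after the job is handed in, with the robot touching nothing.
It also fails if it takes over 40 s, if anything falls off the work surface, if the arm or the gripper's body presses on something with over 40 N, if the wrist force passes 120 N, or if a joint passes its speed limit or range.

## Robot

A 6-joint arm with a two-finger parallel gripper is mounted at the origin on the work surface. World frame = base frame: x ahead of the robot, y to its left, z up, the work surface at z = 0. Lengths are in mm, angles in rad, forces in N, time in s.
With the tool pointing down it reaches from about 350 to 875 mm from the base axis. Payload 4.2 kg.
Tool frame: the origin (TCP) lies midway between the tips of the shut fingers; the grasp point (between the pads) lies 19 mm behind it (arm.grasp_offset is the distance from the TCP to the grasp point, in mm); z points along the fingers, y is the direction in which the jaws open and shut (so a half turn about z gives the same grasp; the last joint's range is limited). The gripper opens to 85 mm and grips with 20 to 120 N. Pads are 22 mm wide; open, the fingers measure 114 mm over their backs; the gripper's body (76 mm by 85 mm) begins 54 mm behind the grasp point. The pads swing forward as they close: fully open they stand 13 mm farther back than shut.
Start: joints at [1.435, 0.385, 0.008, 0, -1.194, -0.259], TCP at [240.356, 576.912, 231.312] pointing down, gripper open.
Joint ranges: [-3.14, 3.14], [-1.21, 2.06], [-1.07, 1.41], [-3.16, 2.05], [-2.99, -0.16], [-3.1, 3.1]. Speed limits (rad/s): [2.79, 2.79, 3.14, 3.14, 3.14, 3.14].

## Interface

Orientations are given as a unit quaternion [x, y, z, w].
In Python, from bench import arm gives the robot as it stands.
- The arm moves only by the tool move_arm, never from a script. Its argument "moves" is a list of rows, each an object with "gripper": the gripper's target within -1 to 1 (fully open at 1, half-way at 0, shut at -1); "xyz": the shift along the tool's x, y, z in cm, a list of three; "angular": the turn, a rotation vector about the tool's x, y, z in rad, a list of three. In form: [{"gripper": gripper, "xyz": [dx, dy, dz], "angular": [wx, wy, wz]}, ...]. A call has 1 to 10 rows; each row is the pose to reach, as a shift and turn from the pose commanded when the call began, along the tool's axes at that moment; what a row does not reach only later rows make up. A row lasts 1/8 s, in which the tool goes at most 62.5 mm and 10.7 degrees, less where a joint would pass 70% of its speed; a pose out of reach is approached as far as the arm can. A call with a gripper value outside its range is refused whole. The fingers move at their own pace and stop on an object; the grip force is fixed at half the most. Time passes only in rows, so rows that repeat a pose let the fingers close. It gives the time, the measured TCP pose, the force and the opening at its end, in the units of the state.
- arm.read_state(): the state, without advancing time (a new reading comes with each control period).
- arm.get_image(name): name is "side" or "top" or "wrist"; returns (picture, depth): 420x560x3 uint8, blue, green, red; 420x560 float32, mm along the optical axis (not along the pixel's ray), 0 where there is no reading.
- arm.get_calibration(name): a dict with "camera_matrix" (3x3 intrinsics, pixels), "R" (3x3) and "t" (3): a world point X has camera coordinates R X + t. Camera axes: x right, y down, z forward; pixel columns grow to the right and rows downward; lengths in mm; the calibration is good to about 2 mm. A picture is of the moment at which its call begins: read the wrist's pose just before it. get_calibration takes no time and is no camera call; for the wrist camera it gives the pose at the moment of the call.
- arm.job_done(): hands the job in, once; it reports no verdict.
The state is a dict: "clock": time; "joints": joint angles; "joint_vel": joint speeds; "joint_efforts": joint torques, N m; "position": TCP position; "ee_rot": TCP orientation; "contact_force": force on the tool from outside, world axes, zero at the start; "wrist_torque": the same for the moment, N m; "gripper_width": finger opening in mm.
Only numpy, scipy, OpenCV 4.12 (cv2) and the standard library are available. Lean on these libraries where they do the work, as an engineer would, in place of code of your own. Each camera call takes 0.05 s, during which the arm holds its last target. There are 200 camera calls.

## Working session

There is one attempt and no reset: what is moved stays moved. The work goes in short steps, Python scripts to look and compute and a tool call to move; the robot and the scene stay as the last step left them, time stands still between calls to the robot, and variables do not carry over. Pictures are saved under pics/ and viewed, about 8 in all and at most 12, crops included, and the job is handed in when it is done.

Besides the shell and the picture viewer there is one more tool, called as name([rows], argument=value, ...), one row to a line, values as JSON. move_arm: Moves the arm, as the interface text tells. Its arguments: {"type":"object","properties":{"moves":{"type":"array","items":{"type":"object","properties":{"gripper":{"type":"number"},"xyz":{"type":"array","items":{"type":"number"}},"angular":{"type":"array","items":{"type":"number"}}}}}},"required":["moves"]}

```bash
mkdir -p pics; cat > h.py <<'E'
from bench import arm
import numpy as np, cv2
from scipy.spatial.transform import Rotation as Ro
def look(n):
    c=arm.get_calibration(n); im,d=arm.get_image(n); return im,d,c
def world(d,c):
    K=np.array(c["camera_matrix"]);R=np.array(c["R"]);t=np.array(c["t"])
    v,u=np.mgrid[:d.shape[0],:d.shape[1]]
    P=np.stack([(u-K[0,2])/K[0,0]*d,(v-K[1,2])/K[1,1]*d,d],-1)
    W=(P-t)@R; W[d==0]=np.nan; return W
def pix(X,c):
    p=np.array(c["camera_matrix"])@(np.array(c["R"])@np.array(X)+np.array(c["t"])); return p[:2]/p[2]
E
python3 - <<'E'
from h import *
for n in ("top","side"):
    im,d,c=look(n); cv2.imwrite(f"pics/{n}0.png",im); np.savez(f"{n}0.npz",im=im,W=world(d,c))
s=arm.read_state(); print(s)
E
```

```text
{'clock': 0.1, 'joints': array([ 1.43457666e+00,  3.85466757e-01,  6.73262622e-03, -4.46592034e-04,
       -1.19399216e+00, -2.58602959e-01]), 'joint_vel': array([-0.00118501, -0.00258313,  0.00381521,  0.00254985, -0.00021072,
       -0.00116113]), 'joint_efforts': array([ 5.78673444e-04, -3.93317342e+01,  1.88931030e+01,  4.19785827e+00,
       -2.56493877e-03,  5.48064463e-06]), 'position': array([240.1796254 , 576.42894144, 230.32535165]), 'ee_rot': array([ 9.80560951e-01, -1.96212248e-01, -1.48150952e-04,  9.75867787e-04]), 'contact_force': array([ 0.65782877, -0.11089439,  0.18905847]), 'wrist_torque': array([-0.00318561,  0.03703205, -0.02289285]), 'gripper_width': 85.38970788757835}
```

View pics/top0.png

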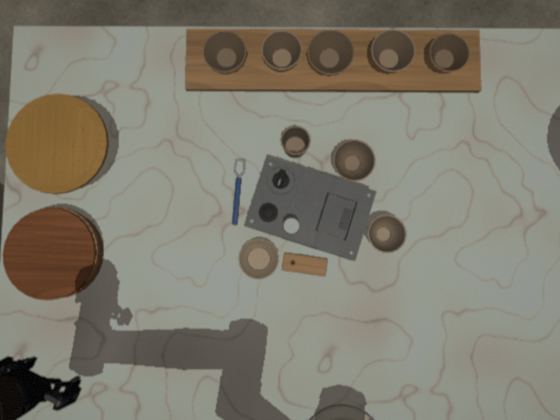

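View pics/side0.png

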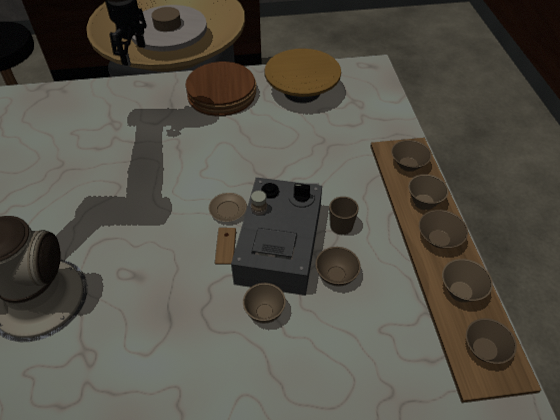

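The top view shows the box centred near (310,207), with the hatch at (337,215), its ribs at (346,217), the knob at (281,180), the start button at (268,212) and the jar at (291,225). The side view agrees: the bowls sit beyond the hatch end, and the jar stands past the hinge. Next I'll measure the box pose.

```bash
python3 - <<'E'
from h import *
for n in ("top","side"):
    z=np.load(f"{n}0.npz");W=z["W"]
    m=(abs(W[...,2]-85)<6)&(W[...,0]>300)&(W[...,0]<800)&(abs(W[...,1])<350)
    m=m.astype(np.uint8); k,l,st,ce=cv2.connectedComponentsWithStats(m); i=1+np.argmax(st[1:,4])
    P=W[l==i]; print(n,len(P),"z med",np.median(P[:,2]))
    r=cv2.minAreaRect(P[:,:2].astype(np.float32)); print(r); print(cv2.boxPoints(r))
W=np.load("top0.npz")["W"]
for nm,(u,v) in dict(ribs=(346,217),hatch=(330,210),jar=(291,225),knob=(281,180),start=(268,212),floor=(310,290)).items(): print(nm,W[v,u].round(1))
E
```

```text
top 6507 z med 84.90327016537061
((566.2794189453125, 82.09286499023438), (270.6916809082031, 170.2301788330078), 72.59424591064453)
[[444.5748  -21.59449]
 [607.01025 -72.51656]
 [687.984   185.78021]
 [525.5486  236.7023 ]]
side 5105 z med 84.46271615834374
((569.9129028320312, 80.0451431274414), (275.30169677734375, 170.63731384277344), 72.6270751953125)
[[447.38522  -25.851006]
 [610.23834  -76.80157 ]
 [692.44055  185.94128 ]
 [529.58746  236.89185 ]]
ribs [ 5.456e+02 -2.000e-01  9.290e+01]
hatch [561.7  36.3  90.5]
jar [524.7 126.7 135.2]
knob [625.4 149.5 129.2]
start [555.1 178.8 107. ]
floor [370.1  77.5   1.6]
```

```bash
cat >> h.py <<'E'
C=np.array([567.,81.5,0]); yaw=np.deg2rad(-17.4)
B=Ro.from_euler("z",yaw).as_matrix()
def w2b(X): return (np.asarray(X)-C)@B
def b2w(X): return B@np.asarray(X)+C
def tgt(tilt):
    T=np.column_stack([-B[:,1],-B[:,0],[0,0,-1]])
    return Ro.from_matrix(T)*Ro.from_rotvec([0,-tilt,0])
def cmd(X,tilt,p=None,q=None):
    s=arm.read_state(); p=s["position"] if p is None else p; q=Ro.from_quat(s["ee_rot"] if q is None else q)
    print("xyz cm",(q.inv().apply(np.asarray(X)-p)/10).round(2),"ang",(q.inv()*tgt(tilt)).as_rotvec().round(3))
E
python3 - <<'E'
from h import *
print(b2w([0,-85,92]))
cmd(b2w([0,-90,230]),.15,np.array([240.356,576.912,231.312]))
E
```

```text
[5.41581533e+02 3.89572076e-01 9.20000000e+01]
xyz cm [50.03 42.12  0.22] ang [ 0.112 -0.123  1.476]
```

move_arm([
  {"gripper": -1,"xyz": [5,4.2,0],"angular": [0.011,-0.012,0.147]},
  {"gripper": -1,"xyz": [10,8.4,0],"angular": [0.022,-0.024,0.295]},
  {"gripper": -1,"xyz": [15,12.6,0],"angular": [0.034,-0.037,0.443]},
  {"gripper": -1,"xyz": [20,16.8,0],"angular": [0.045,-0.049,0.59]},
  {"gripper": -1,"xyz": [25,21,0],"angular": [0.056,-0.061,0.738]},
  {"gripper": -1,"xyz": [30,25.2,0],"angular": [0.067,-0.074,0.886]},
  {"gripper": -1,"xyz": [35,29.5,0],"angular": [0.078,-0.086,1.033]},
  {"gripper": -1,"xyz": [40,33.7,0],"angular": [0.09,-0.098,1.181]},
  {"gripper": -1,"xyz": [45,37.9,0.1],"angular": [0.1,-0.11,1.328]},
  {"gripper": -1,"xyz": [50,42.1,0.2],"angular": [0.112,-0.123,1.476]},
])

```text
clock: 1.35
position: [527.3, 19.5, 229.6]
ee_rot: [-0.589, 0.805, 0.045, 0.061]
contact_force: [0.7, 0.6, -1.1]
gripper_width: 0.0
```

move_arm([
  {"gripper": -1,"xyz": [0,0,0],"angular": [0,0,0]},
  {"gripper": -1,"xyz": [0,0,0],"angular": [0,0,0]},
  {"gripper": -1,"xyz": [0,0,0],"angular": [0,0,0]},
])

```text
clock: 1.72
position: [526.3, 22.5, 229.7]
ee_rot: [-0.591, 0.803, 0.045, 0.061]
contact_force: [-0.1, 0.3, -0.4]
gripper_width: -0.2
```

```bash
python3 - <<'E'
from h import *
s=arm.read_state(); print(s["position"],s["ee_rot"],s["contact_force"],tgt(.15).as_quat())
im,d,c=look("wrist"); W=world(d,c); np.savez("wr0.npz",im=im,W=W)
print("box tcp",w2b(s["position"]))
for X in ([0,-85,92],[45,-98,92],[-45,-98,92],[45,-32,92],[-45,-32,92]):
    p=pix(b2w(X),c); print(X,p.round()); cv2.circle(im,tuple(int(v) for v in p),3,(0,0,255),-1)
cv2.imwrite("pics/wr0.png",im)
E
```

```text
[526.30985343  22.50964954 229.69901469] [-0.59141693  0.80280114  0.04507202  0.06086747] [-0.10362721  0.25399706 -0.42635015] [-0.59034892  0.80366267  0.04435937  0.06038797]
box tcp [-21.1876577  -68.45898507 229.69901469]
[0, -85, 92] [247. 162.]
[45, -98, 92] [184. 144.]
[-45, -98, 92] [309. 144.]
[45, -32, 92] [193. 226.]
[-45, -32, 92] [306. 227.]
```

View pics/wr0.png

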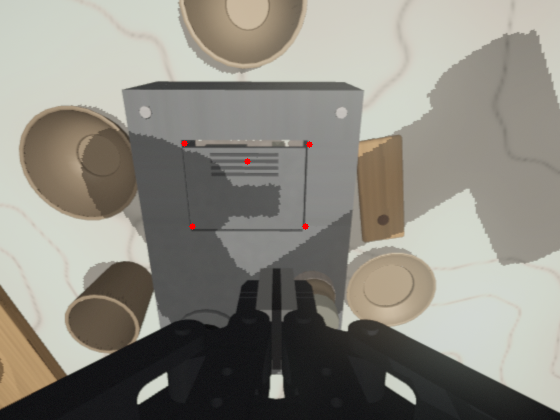

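The wrist view puts the hatch corners within about 2 px of my projections. The ribs are centred at (245,164), against a predicted (247,162), so the box pose is good. Next I go above the pad.

```bash
python3 - <<'E'
from h import *
cmd(b2w([1,-82,125]),.15)
E
```

```text
xyz cm [ 2.95 -2.22 10.15] ang [0.001 0.002 0.003]
```

move_arm([
  {"gripper": -1,"xyz": [2.95,-2.2,4],"angular": [0,0,0]},
  {"gripper": -1,"xyz": [2.95,-2.2,8],"angular": [0,0,0]},
  {"gripper": -1,"xyz": [2.95,-2.2,10.15],"angular": [0,0,0]},
  {"gripper": -1,"xyz": [2.95,-2.2,10.15],"angular": [0,0,0]},
  {"gripper": -1,"xyz": [2.95,-2.2,10.15],"angular": [0,0,0]},
])

```text
clock: 2.4
position: [544.4, 2.5, 126.2]
ee_rot: [-0.591, 0.803, 0.044, 0.062]
contact_force: [0.1, 1.2, 0.3]
gripper_width: 0.2
```

```bash
python3 - <<'E'
from h import *
s=arm.read_state(); print(w2b(s["position"]),s["contact_force"])
cmd(b2w([1,-82,96]),.15); cmd(b2w([1,-82,85]),.15)
E
```

```text
[  2.06160924 -82.16285547 126.20615997] [0.13569559 1.24416797 0.26445414]
xyz cm [0.44 0.11 2.99] ang [-0.002  0.002  0.003]
xyz cm [0.61 0.11 4.08] ang [-0.002  0.002  0.003]
```

move_arm([
  {"gripper": -1,"xyz": [0.2,0.1,1.5],"angular": [0,0,0]},
  {"gripper": -1,"xyz": [0.45,0.1,3.0],"angular": [0,0,0]},
  {"gripper": -1,"xyz": [0.5,0.1,3.3],"angular": [0,0,0]},
  {"gripper": -1,"xyz": [0.53,0.1,3.5],"angular": [0,0,0]},
  {"gripper": -1,"xyz": [0.53,0.1,3.5],"angular": [0,0,0]},
])

```text
clock: 3.02
position: [542.5, 1.9, 89.6]
ee_rot: [-0.591, 0.803, 0.045, 0.061]
contact_force: [-1.8, 1.1, 1.9]
gripper_width: -0.1
```

move_arm([
  {"gripper": -1,"xyz": [0.02,0,0.15],"angular": [0,0,0]},
  {"gripper": -1,"xyz": [0.05,0,0.3],"angular": [0,0,0]},
  {"gripper": -1,"xyz": [0.05,0,0.35],"angular": [0,0,0]},
  {"gripper": -1,"xyz": [0.05,0,0.35],"angular": [0,0,0]},
])

```text
clock: 3.52
position: [542.5, 2.0, 85.9]
ee_rot: [-0.591, 0.803, 0.045, 0.061]
contact_force: [-1.8, -0.3, 3.3]
gripper_width: -0.2
```

move_arm([
  {"gripper": -1,"xyz": [0.02,0,0.1],"angular": [0,0,0]},
  {"gripper": -1,"xyz": [0.03,0,0.2],"angular": [0,0,0]},
  {"gripper": -1,"xyz": [0.03,0,0.2],"angular": [0,0,0]},
])

```text
clock: 3.9
position: [542.5, 2.0, 84.4]
ee_rot: [-0.591, 0.803, 0.045, 0.061]
contact_force: [-3.6, -0.0, 6.0]
gripper_width: -0.3
```

move_arm([
  {"gripper": -1,"xyz": [0.02,0,0.1],"angular": [0,0,0]},
  {"gripper": -1,"xyz": [0.02,0,0.15],"angular": [0,0,0]},
  {"gripper": -1,"xyz": [0.02,0,0.15],"angular": [0,0,0]},
])

```text
clock: 4.28
position: [542.6, 2.0, 84.2]
ee_rot: [-0.591, 0.803, 0.045, 0.061]
contact_force: [-7.1, 0.3, 14.9]
gripper_width: 0.2
```

That is the firm stop: the force rose to 15 N with no further travel. Now I retreat quickly up and away from the hinge.

move_arm([
  {"gripper": -1,"xyz": [0.3,0,-5.5],"angular": [0,0,0]},
  {"gripper": -1,"xyz": [1,0,-11],"angular": [0,0,0]},
  {"gripper": -1,"xyz": [1,0,-15],"angular": [0,0,0]},
  {"gripper": -1,"xyz": [1,0,-15],"angular": [0,0,0]},
  {"gripper": -1,"xyz": [1,0,-15],"angular": [0,0,0]},
  {"gripper": -1,"xyz": [1,0,-15],"angular": [0,0,0]},
  {"gripper": -1,"xyz": [1,0,-15],"angular": [0,0,0]},
  {"gripper": -1,"xyz": [1,0,-15],"angular": [0,0,0]},
  {"gripper": -1,"xyz": [1,0,-15],"angular": [0,0,0]},
  {"gripper": -1,"xyz": [1,0,-15],"angular": [0,0,0]},
])

```text
clock: 5.52
position: [533.1, -28.9, 229.2]
ee_rot: [-0.591, 0.803, 0.045, 0.061]
contact_force: [-0.0, -0.6, -1.0]
gripper_width: -0.0
```

move_arm([
  {"gripper": -1,"xyz": [0,0,0],"angular": [0,0,0]},
  {"gripper": -1,"xyz": [0,0,0],"angular": [0,0,0]},
  {"gripper": -1,"xyz": [0,0,0],"angular": [0,0,0]},
  {"gripper": -1,"xyz": [0,0,0],"angular": [0,0,0]},
  {"gripper": -1,"xyz": [0,0,0],"angular": [0,0,0]},
  {"gripper": -1,"xyz": [0,0,0],"angular": [0,0,0]},
  {"gripper": -1,"xyz": [0,0,0],"angular": [0,0,0]},
  {"gripper": -1,"xyz": [0,0,0],"angular": [0,0,0]},
])

```text
clock: 6.52
position: [533.0, -29.0, 229.2]
ee_rot: [-0.591, 0.803, 0.045, 0.061]
contact_force: [-0.0, 0.3, 0.2]
gripper_width: -0.4
```

```bash
python3 - <<'E'
from h import *
s=arm.read_state(); print(s["position"],s["ee_rot"],s["contact_force"]);print("box tcp",w2b(s["position"]))
ims=[]
for n in ("wrist","side"):
    im,d,c=look(n); W=world(d,c); np.savez(n+"1.npz",im=im,W=W)
    for X in ([20,-68,72],[20,-62,72]):
        p=pix(b2w(X),c); print(n,X,p.round())
    if n=="side": im=cv2.resize(im[150:300,200:400],None,fx=2.8,fy=2.8)
    cv2.imwrite(f"pics/{n}1.png",im)
E
```

```text
[533.04176328 -28.96591629 229.21433132] [-0.59055399  0.80343526  0.04492436  0.06098821] [-0.04532025  0.32311409  0.21731248]
box tcp [   0.62949616 -115.56593026  229.21433132]
wrist [20, -68, 72] [253. 229.]
wrist [20, -62, 72] [254. 235.]
side [20, -68, 72] [281. 249.]
side [20, -62, 72] [281. 247.]
```

View pics/wrist1.png

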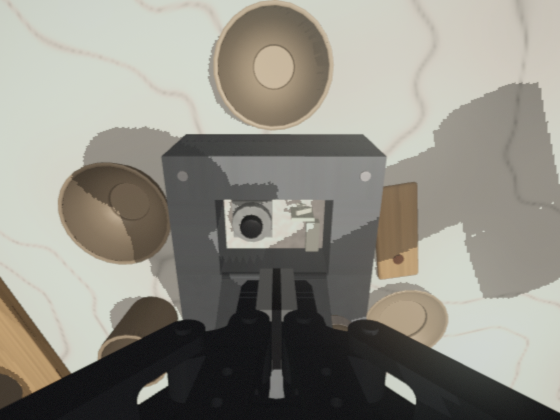

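View pics/side1.png

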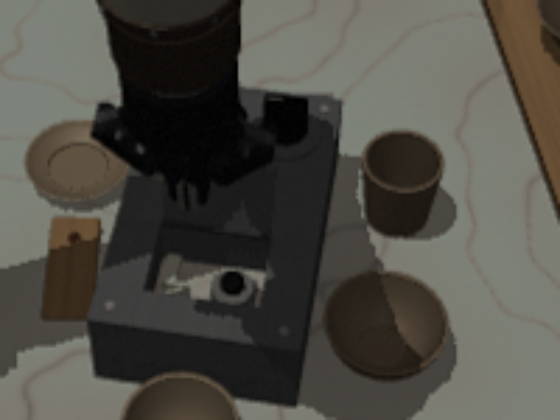

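The hatch is open in both views. The black reset button is at wrist pixel (251,227), against a prediction of (253,229) for box (20,-68).

```bash
python3 - <<'E'
from h import *
z=np.load("wrist1.npz"); W=z["W"]
P=w2b(W)
m=(abs(P[...,2]-72)<4)&(abs(P[...,0]-20)<16)&(abs(P[...,1]+67)<16)
v,u=np.where(m);print(len(v),u.mean(),v.mean(),P[m].mean(0),P[m].min(0),P[m].max(0))
h=(P[...,2]>95)&(abs(P[...,0])<40)&(P[...,1]>-40)&(P[...,1]<5)&(P[...,2]<155)
print("hatch wrist",h.sum())
S=np.load("side1.npz")["W"];Q=w2b(S)
h=(Q[...,2]>95)&(abs(Q[...,0])<44)&(Q[...,1]>-40)&(Q[...,1]<10)&(Q[...,2]<158)
print(h.sum(),Q[h].max(0),np.polyfit(Q[h][:,1],Q[h][:,2],1))
m=(abs(Q[...,2]-72)<4)&(abs(Q[...,0]-20)<16)&(abs(Q[...,1]+67)<16);print("reset side",m.sum(),Q[m].mean(0))
cmd(b2w([20.5,-69,125]),.15)
cmd(b2w([20.5,-69,78]),.15)
cmd(b2w([20.5,-69,66]),.15)
E
```

```text
379 251.0316622691293 227.75197889182058 [ 21.97622592 -68.59603361  71.60435546] [ 12.63262736 -77.18834265  68.08667206] [ 31.65888346 -58.69404733  73.81317759]
hatch wrist 749
417 [ 43.95189386  -7.52674113 150.88546587] [  2.5191722  168.18459034]
reset side 45 [ 23.75439928 -69.78727039  72.08507609]
xyz cm [-3.03 -1.99 11.  ] ang [0.    0.002 0.001]
xyz cm [-2.32 -1.99 15.65] ang [0.    0.002 0.001]
xyz cm [-2.14 -1.99 16.84] ang [0.    0.002 0.001]
```

```bash
python3 - <<'E'
from h import *
cmd(b2w([22,-69,125]),.03)
cmd(b2w([22,-69,80]),.03)
z=np.load("wrist1.npz"); P=w2b(z["W"]); r=np.hypot(P[...,0]-22,P[...,1]+69)
for a,b in((0,8),(11,13),(13,16),(17,20),(22,25)):
    k=(r>a)&(r<b)&(P[...,2]<82); print(a,b,np.percentile(P[k][:,2],[10,50,90]).round(1))
E
```

```text
xyz cm [-3.03 -2.14 11.  ] ang [0.    0.122 0.001]
xyz cm [-2.35 -2.14 15.45] ang [0.    0.122 0.001]
0 8 [70.7 71.9 72.9]
11 13 [61.3 62.1 63. ]
13 16 [57.8 61.8 62.7]
17 20 [48.7 51.3 62. ]
22 25 [34.3 35.4 51. ]
```

move_arm([
  {"gripper": -1,"xyz": [-3.0,-2.1,4],"angular": [0,0.12,0]},
  {"gripper": -1,"xyz": [-3.0,-2.1,8],"angular": [0,0.12,0]},
  {"gripper": -1,"xyz": [-3.0,-2.1,11],"angular": [0,0.12,0]},
  {"gripper": -1,"xyz": [-2.7,-2.1,13],"angular": [0,0.12,0]},
  {"gripper": -1,"xyz": [-2.35,-2.1,15.4],"angular": [0,0.12,0]},
  {"gripper": -1,"xyz": [-2.35,-2.1,15.4],"angular": [0,0.12,0]},
  {"gripper": -1,"xyz": [-2.35,-2.1,15.4],"angular": [0,0.12,0]},
])

```text
clock: 7.5
position: [567.7, 9.2, 81.4]
ee_rot: [-0.592, 0.806, 0.009, 0.013]
contact_force: [-0.1, 0.4, 0.2]
gripper_width: -0.1
```

```bash
python3 - <<'E'
from h import *
s=arm.read_state(); print(w2b(s["position"]),s["contact_force"])
cmd(b2w([22,-69,74]),.03);cmd(b2w([22,-69,67]),.03)
im,d,c=look("wrist");cv2.imwrite("pics/wr2.png",im)
E
```

```text
[ 22.28121295 -68.787489    81.39481775] [-0.09237979  0.38043072  0.17846338]
xyz cm [0.04 0.03 0.74] ang [-0.001  0.002  0.001]
xyz cm [0.07 0.03 1.44] ang [-0.001  0.002  0.001]
```

View pics/wr2.png

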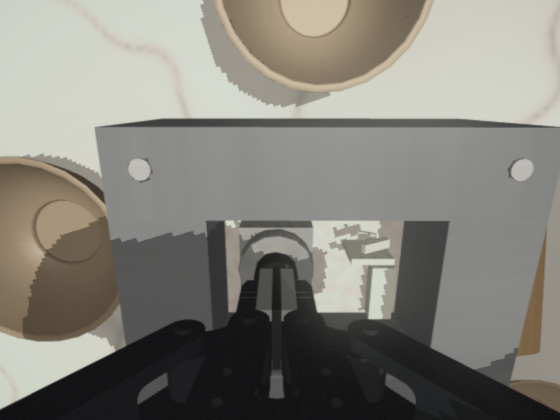

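The fingertips are centred over the reset button, with its edge just showing at (277,262), and they are clear of the bay walls. Pressing now.

move_arm([
  {"gripper": -1,"xyz": [0,0,0.7],"angular": [0,0,0]},
  {"gripper": -1,"xyz": [0,0,1.0],"angular": [0,0,0]},
  {"gripper": -1,"xyz": [0,0,1.2],"angular": [0,0,0]},
  {"gripper": -1,"xyz": [0,0,1.4],"angular": [0,0,0]},
  {"gripper": -1,"xyz": [0,0,1.4],"angular": [0,0,0]},
])

```text
clock: 8.18
position: [567.5, 9.5, 67.2]
ee_rot: [-0.592, 0.806, 0.009, 0.013]
contact_force: [0.3, -0.8, 5.3]
gripper_width: -0.0
```

move_arm([
  {"gripper": -1,"xyz": [0,0,0.1],"angular": [0,0,0]},
  {"gripper": -1,"xyz": [0,0,0.2],"angular": [0,0,0]},
  {"gripper": -1,"xyz": [0,0,0.2],"angular": [0,0,0]},
])

```text
clock: 8.55
position: [567.6, 9.5, 67.0]
ee_rot: [-0.593, 0.805, 0.009, 0.013]
contact_force: [-4.5, 0.3, 15.2]
gripper_width: -0.1
```

That is fully in: a hard stop at 15 N after the spring's 5 N. Next I release, retreat and check.

move_arm([
  {"gripper": -1,"xyz": [0,0,-2],"angular": [0,0,0]},
  {"gripper": -1,"xyz": [0.3,0,-6],"angular": [0,0,0]},
  {"gripper": -1,"xyz": [1.5,0,-11],"angular": [0,0,0]},
  {"gripper": -1,"xyz": [4,0,-16],"angular": [0,-0.12,0]},
  {"gripper": -1,"xyz": [5,0,-17],"angular": [0,-0.12,0]},
  {"gripper": -1,"xyz": [5,0,-17],"angular": [0,-0.12,0]},
  {"gripper": -1,"xyz": [5,0,-17],"angular": [0,-0.12,0]},
])

```text
clock: 9.43
position: [549.6, -42.7, 230.7]
ee_rot: [-0.591, 0.803, 0.046, 0.059]
contact_force: [0.0, 0.5, 0.4]
gripper_width: -0.2
```

```bash
python3 - <<'E'
from h import *
s=arm.read_state(); print(s["clock"],s["position"],s["contact_force"])
im,d,c=look("wrist");P=w2b(world(d,c));a=im
m=(np.hypot(P[...,0]-22,P[...,1]+69)<7)&(P[...,2]>60)&(P[...,2]<80);print("reset z",m.sum(),np.median(P[m][:,2]))
im,d,c=look("side");Q=w2b(world(d,c))
h=(Q[...,2]>95)&(abs(Q[...,0])<44)&(Q[...,1]>-40)&(Q[...,1]<10)&(Q[...,2]<158)
print("hatch",h.sum(),Q[h].max(0))
t,d,c=look("top"); t0=np.load("top0.npz")["im"]
cv2.imwrite("pics/end.png",np.vstack([np.hstack([cv2.resize(a,(400,300)),cv2.resize(im[150:300,200:400],(400,300))]),np.hstack([cv2.resize(x[110:290,220:460],(400,300)) for x in(t0,t)])]))
E
```

```text
9.425 [549.64422369 -42.66125338 230.661139  ] [0.00399297 0.47658496 0.42366838]
reset z 189 71.9394156564279
hatch 264 [ 43.99082041 -10.21632441 149.7524044 ]
```

View pics/end.png

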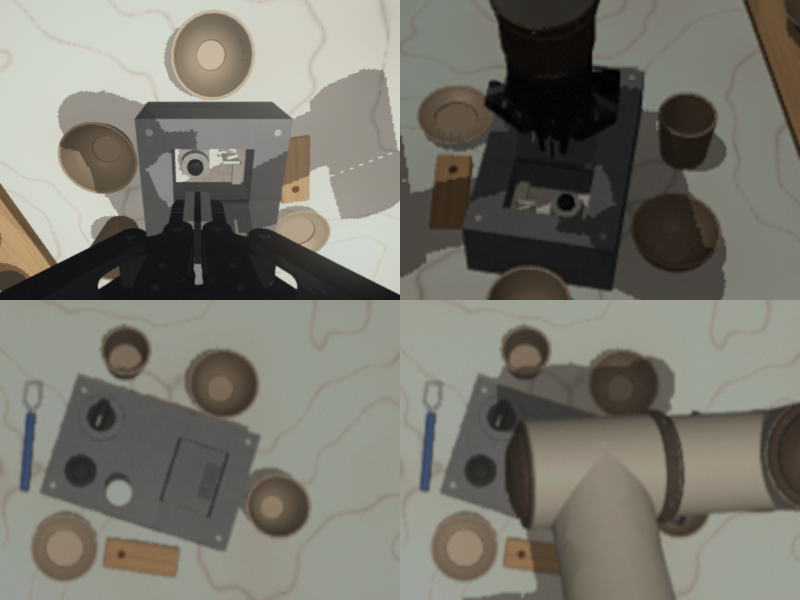

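The hatch stands open (edge about 65 mm above the box's top), the reset button is back out at 72 mm, and everything I can see around the box is where it was. I'm handing in.

```bash
python3 -c "
from bench import arm
print(arm.job_done())"
```

```text
the job is handed in; nothing more can be done
None
```

The job is done and handed in at about 9.6 s on the robot's clock.

- **Hatch:** I pressed the ribs once with the shut fingertips, down to the firm stop. The force was about 6 N near the end of travel and 15 N on the stop. After I let go, the hatch swung open by itself.
- **Reset button:** I pressed it to its stop, about 5 N from the spring and 15 N at the end, then released it and backed off upward.

Last checks:
- **Hatch open:** its edge was still about 65 mm above the box's top.
- **Reset sprung back:** its top was at 71.9 mm, against 72 mm expected.
- **Robot clear:** the contact force was within sensor noise.
- **Surroundings:** the pots and tools I could see had not moved. The arm hid the glaze jar in the last pictures, so I did not confirm it by eye. My finger paths stayed well away from the jar and the start button.
- **Disagreements:** none beyond 1–3 mm between cameras.

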